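# Set and lock the air regulator of a watch-case tester

## Task

On the watchmaker's bench, turn the knob of the air regulator until its pointer bar stands right on the arrow mark. Then push the sliding lock over the end of the bar, through its springy catch, until it clicks fully home and stays there by itself. Go gently, never ramming the regulator, and leave the things around it where they stand.

Things in the scene. Friction and masses are not known exactly. Their poses are not given: they have to be found in the camera images.
- regulator: Air regulator, fixed: a blue-grey box 220 x 120 mm, flat top (deck) 75 mm above the bench. Origin on its underside; box from x -105 to +115 mm, y +-60 mm, z up. On the deck: knob with vertical axis at x -45, y 0; arrow mark towards +x of it; at the +x end the steel lock, sliding towards -x. Catch housing 14 x 20 x 20 mm stands at x 24, y -36.
- knob_axis (a point): Point on the knob's axis at deck height (75 mm above the bench). Same axes as the regulator.
- mark (a point): The arrow mark on the deck, 58 mm from the knob's axis in the regulator's +x direction. The bar's tip passes 8 mm short of it.
- knob (a joint): Angle of the knob's pointer bar, rad, growing anticlockwise from above; 0 = bar right on the arrow mark; stops at -0.7 and 3.0. Friction about 0.12 N m; stays where it is left.
- bar_tip (a point): Tip of the black pointer bar, on its top face, 50 mm from the axis, 99 mm above the bench; its x axis points outward along the bar, z up. The bar is 10 mm wide, 18 mm high (81 to 99 mm above the bench) and runs from the round hub (28 mm diameter, top at 105 mm) to the tip.
- lock (a joint): Travel of the lock, m: 0 open (mouth 64 mm from the knob's axis), 0.036 home at its end stop, covering 22 mm of the bar. A spring (1 to 3 N) pushes it back open; at 0.025 to 0.030 it rides over a catch (takes about 11 N) that then holds it at about 0.036. Inside 14 mm wide, flared mouth 22 mm: it catches on the bar if the bar is off the mark.
- lock_back (a point): Top middle of the back face of the lock's upright thumb plate (34 mm wide, 8 mm thick, 77 to 113 mm above the bench). Regulator's axes: the face looks to +x; push it towards -x. Open, it lies at regulator x = 77 mm; home, at 41 mm. The lock's roofed channel, 28 mm wide, top at 107 mm, lies on the -x side of the plate.
- oil_bottle: Bystander: small amber bottle, 36 mm diameter, 85 mm high, beside the regulator. Origin at the centre of its foot.
- loupe: Bystander: black eye loupe, 34 mm diameter, 30 mm high, beside the regulator. Origin at the centre of its foot.
- blower: Bystander: black rubber dust blower standing on its flat foot, 56 mm diameter, nozzle up to 85 mm, near the knob's end of the regulator. Origin at the centre of its foot.
- driver: Bystander: yellow-handled screwdriver, 150 mm long, lying on the bench along its own x.
- jar: Bystander: white jar, 52 mm diameter, 60 mm high. Origin at the centre of its foot.
- pocket_watch: Bystander: brass pocket watch lying flat, 48 mm diameter, 12 mm high. Origin at the centre of its back.

How it is judged:
On the way, in this order (a step that is already met when the one before it is completed fails the run):
1. the bar stands on the arrow mark (within 0.08 rad) while the lock is still open (value of joint knob between -0.08 and 0.08 rad and value of joint lock below 0.004 m), for 0.2 s.
2. the lock has been pushed through its catch to its home position (value of joint knob between -0.08 and 0.08 rad and value of joint lock above 0.033 m), for 0.2 s.
At the end, for the whole second after the job is handed in: The bar stands within 0.08 rad of the arrow mark and the lock stays, at rest and by itself, at least 33 mm along its 36 mm travel (all of step 2 and velocity of joint lock between -0.005 and 0.005 m/s); the robot touches nothing.
It fails at once if the regulator is rammed: the arm presses on it, its knob or its lock with more than 60 N (contact force between the arm and regulator above 60 N).
It fails at once if the fingers press on the regulator, its knob or its lock with more than 60 N (contact force between the fingers and regulator above 60 N).
It fails at once if a bystander (bottle, loupe, blower, screwdriver, jar, pocket watch) is moved by more than 20 mm (distance of any of oil_bottle, loupe, driver, jar, pocket_watch, blower from where it was at the start of the episode above 0.02 m).
It also fails if it takes over 64 s, if anything falls off the work surface, if the arm or the gripper's body presses on something with over 40 N, if the wrist force passes 120 N, or if a joint passes its speed limit or range.

## Robot

A 7-joint arm with a two-finger parallel gripper is mounted at the origin on the work surface. World frame = base frame: x ahead of the robot, y to its left, z up, the work surface at z = 0. Lengths are in m, angles in rad, forces in N, time in s.
With the tool pointing down it reaches from about 0.4 to 0.875 m from the base axis. Payload 19.3 kg.
Tool frame: the origin (TCP) lies between the finger pads; the fingertips stand bot.tcp_to_tips ahead of it and the grasp point (between the pads) is the TCP (bot.tcp_to_tips is the distance from the TCP to the fingertips, in m); z points along the fingers, y is the line along which they close (so a half turn about z gives the same grasp; the last joint's range is limited). The gripper opens to 85 mm and grips with 20 to 120 N. Pads are 22 mm wide; open, the fingers measure 114 mm over their backs; the gripper's body (76 mm by 85 mm) begins 54 mm behind the grasp point. The pads swing forward as they close: fully open they stand 13 mm farther back than shut.
Start: joints at [1.168, 0.521, -0.036, 1.599, 0.021, 1.021, -0.113], TCP at [0.204, -0.591, 0.229] pointing down, gripper open.
Joint ranges: [-2.91, 2.91], [-0.3, 2.13], [-1.5, 1.42], [0.17, 2.43], [-1.26, 4.41], [0.16, 1.93], [-2.52, 2.52]. Speed limits (rad/s): [1.89, 1.89, 2.39, 2.39, 3.01, 3.01, 3.01].

## Interface

Orientations are given as [roll, pitch, yaw] about the fixed x, y, z axes, in that order (R = Rz(yaw) Ry(pitch) Rx(roll)).
In Python, from workcell import telemetry, grab_frame, bot gives the robot as it stands. The module is installed in compiled form; this text tells all that it offers.
- The arm moves only by the shell command python3 -m crank 'ROWS' [FORCE]. ROWS is text: rows parted by semicolons, each of 7 numbers parted by spaces: the finger opening in m, from 0 to 0.0854, then the shift along the tool's x, y, z in m, then the turn, a rotation vector about the tool's x, y, z in degrees. A call has exactly 8 rows; each row shifts and turns the commanded pose from where the row before left it, along the tool's axes as they then stand; what a row does not reach is not made up. A row lasts 1/12 s, in which the tool goes at most 41.7 mm and 7.16 degrees, less where a joint would pass 70% of its speed; a pose out of reach is approached as far as the arm can. A call with a gripper value outside its range is refused whole. The fingers move at their own pace and stop on an object; FORCE is the grip in N (left out, the last holds). Time passes only in rows, so rows that do not move let the fingers close, or fill a call up. It gives the time, the measured TCP pose, the force, the opening and the grip force at its end, in the units of the state.
- telemetry.observe(): the state, without advancing time (a new reading comes with each control period).
- grab_frame(name): name is "scene" or "top"; returns a dict with "pixels" (420x560x3 uint8, red, green, blue), "depth" (420x560 float32, m along the optical axis (not along the pixel's ray), 0 where there is no reading), "vertical_fov" (degrees; the focal length in pixels is half the picture's height over the tangent of half this angle, whatever the lens; pixels are square), "cx", "cy" (the principal point, pixels), "R" (3x3) and "t" (3): a world point X has camera coordinates R X + t. Camera axes: x right, y down, z forward; pixel columns grow to the right and rows downward; lengths in m; the calibration is good to about 2 mm. A picture is of the moment at which its call begins.
- bot.job_done(): hands the job in; it is judged then, once.
The state is a dict: "clock": time; "qpos": joint angles; "qd": joint speeds; "joint_efforts": joint torques, N m; "position": TCP position; "tool_rot": TCP orientation; "force": force on the tool from outside, world axes, zero at the start; "moment": the same for the moment, N m; "grip_width": finger opening in m; "finger_force": force on a finger pad.
Only numpy, scipy, OpenCV 4.12 (cv2) and the standard library are available. Lean on these libraries where they do the work, as an engineer would, in place of code of your own. Each camera call takes 0.05 s, during which the arm holds its last target. There are 200 camera calls.

## Working session

There is one attempt and no reset: what is moved stays moved. The work goes in short steps, Python scripts to look and compute and a shell command to move; the robot and the scene stay as the last step left them, time stands still between calls to the robot, and variables do not carry over. Pictures are saved under pics/ and viewed, at most 10 in all, crops included, and the job is handed in when it is done.

```bash
mkdir -p pics; cat > h.py <<'E'
import numpy as np, cv2
from workcell import telemetry, grab_frame, bot
def K(f):
    h=f["pixels"].shape[0]; return h/2/np.tan(np.radians(f["vertical_fov"]/2))
def cloud(f):
    F=K(f); d=f["depth"]; v,u=np.mgrid[:d.shape[0],:d.shape[1]]
    c=np.stack([(u-f["cx"])/F*d,(v-f["cy"])/F*d,d],-1)
    P=(c-np.array(f["t"]))@np.array(f["R"]); P[d==0]=np.nan; return P
def ray(f,u,v,z):
    F=K(f);R=np.array(f["R"]);t=np.array(f["t"])
    C=-R.T@t; d=R.T@np.array([(u-f["cx"])/F,(v-f["cy"])/F,1]); return C+d*(z-C[2])/d[2]
def save(n,im): cv2.imwrite("pics/"+n,cv2.cvtColor(im,cv2.COLOR_RGB2BGR))
E
python3 - <<'E'
from h import *
for n in("scene","top"):
    f=grab_frame(n); save(n+"1.png",f["pixels"]); np.save(n+".npy",f,allow_pickle=True)
    print(n,f["vertical_fov"],f["cx"],f["cy"],np.round(f["R"],3).tolist(),np.round(f["t"],3), (f["depth"]==0).mean())
s=telemetry.observe(); print(s, bot.tcp_to_tips)
E
```

```text
scene 53.282437799946656 283.4920387536596 208.5169980427505 [[-0.588, 0.809, -0.0], [0.584, 0.425, -0.691], [-0.559, -0.407, -0.722]] [ 0.431 -0.195  1.252] 0.003758503401360544
top 45.20211217987211 278.86182685122594 214.1438583028723 [[0.02, -1.0, 0.009], [-0.996, -0.02, -0.086], [0.086, -0.007, -0.996]] [-0.129  0.565  1.277] 0.004034863945578232
{'clock': 0.1, 'qpos': array([ 1.16778887,  0.5219508 , -0.0363257 ,  1.59991839,  0.02122542,
        1.02105391, -0.11279371]), 'qd': array([ 0.00039964, -0.00099758, -0.00099431, -0.00061865, -0.00089073,
        0.00142516, -0.00057218]), 'joint_efforts': array([ 3.33239259e-03, -9.28484631e+01,  1.98345423e+00, -3.70531976e+01,
        1.80609914e-02,  5.27699391e-03,  1.01672850e-05]), 'position': array([ 0.20406016, -0.59046093,  0.22869723]), 'tool_rot': array([-3.14065172e+00,  8.56515456e-05,  3.32814013e-01]), 'force': array([-0.00676701,  0.10843296,  0.07848172]), 'moment': array([-0.00255102, -0.01290214, -0.01430538]), 'finger_force': 0.0, 'grip_width': 0.08546342299619336} 0.019
```

View pics/scene1.png

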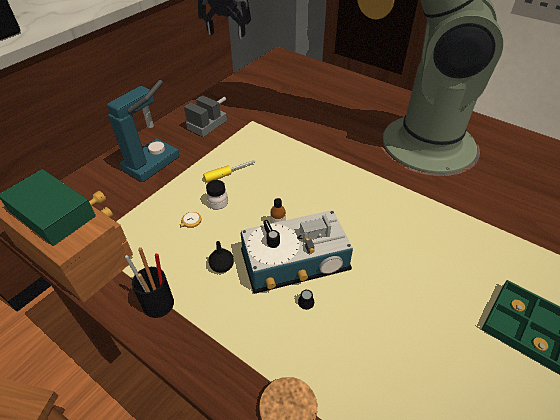

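View pics/top1.png

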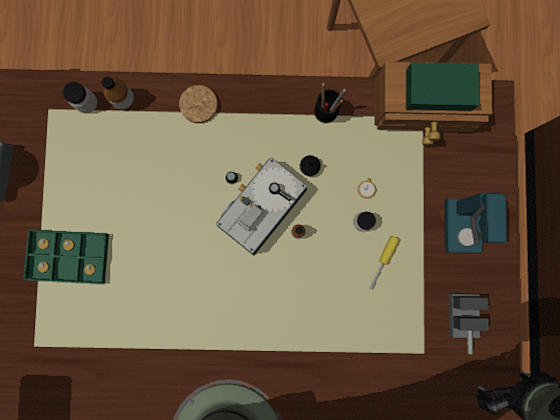

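The regulator is at about (262,206) in the top view, with the knob at about (275,188) and the lock at about (250,217). The bottle (299,231), loupe (232,177) and blower (311,166) stand beside it. Next I'll measure.

```bash
cat > meas.py <<'E'
from h import *
def run(tag,f,g,view=True):
    P=cloud(f); F=P[...,2]
    roi=np.zeros(F.shape,bool); roi[140:270,200:330]=1
    m=(roi&(F>0.067)&(F<0.083)).astype(np.uint8)
    m=cv2.morphologyEx(m,cv2.MORPH_CLOSE,np.ones((9,9))); m=cv2.morphologyEx(m,cv2.MORPH_OPEN,np.ones((5,5)))
    n,l,s,c=cv2.connectedComponentsWithStats(m); k=1+np.argmax(s[1:,4]); 
    cnt=max(cv2.findContours((l==k).astype(np.uint8),0,1)[0],key=cv2.contourArea)
    print("deck z",np.nanmedian(F[(l==k)&(abs(F-.075)<.008)]))
    Q=np.array([ray(f,*p[0],0.075)[:2] for p in cnt],np.float32)
    r=cv2.minAreaRect(Q); print("rect",r,cv2.boxPoints(r).round(4).tolist())
    if view:
        a=cv2.resize(f["pixels"][145:265,205:325],(480,480),interpolation=cv2.INTER_CUBIC)
        b=cv2.resize(g["pixels"][190:310,230:370],(560,480),interpolation=cv2.INTER_CUBIC)[:, :]
        save(tag+".png",cv2.resize(np.hstack([a,b]),(800,369)))
f=np.load("top.npy",allow_pickle=True).item(); g=np.load("scene.npy",allow_pickle=True).item()
run("crop1",f,g)
P=cloud(f)
for u,v in [(275,188),(290,197),(250,217),(246,201),(311,166),(299,231),(232,177)]: print(u,v,P[v,u].round(4))
E
python3 meas.py
```

```text
deck z 0.07508781184593499
rect ((0.5859131813049316, -0.07136540114879608), (0.12301431596279144, 0.21849817037582397), 52.2991943359375) [[0.461899995803833, -0.053199999034404755], [0.6347000002861023, -0.1868000030517578], [0.7099999785423279, -0.08950000256299973], [0.5371000170707703, 0.04410000145435333]]
275 188 [ 0.6243 -0.1067  0.1037]
290 197 [ 0.6033 -0.1437  0.1012]
250 217 [ 0.5521 -0.0477  0.1052]
246 201 [ 0.5916 -0.0367  0.0983]
311 166 [ 0.6901 -0.1973  0.0507]
299 231 [ 0.5219 -0.1679  0.0819]
232 177 [0.6601 0.0047 0.0342]
```

View pics/crop1.png

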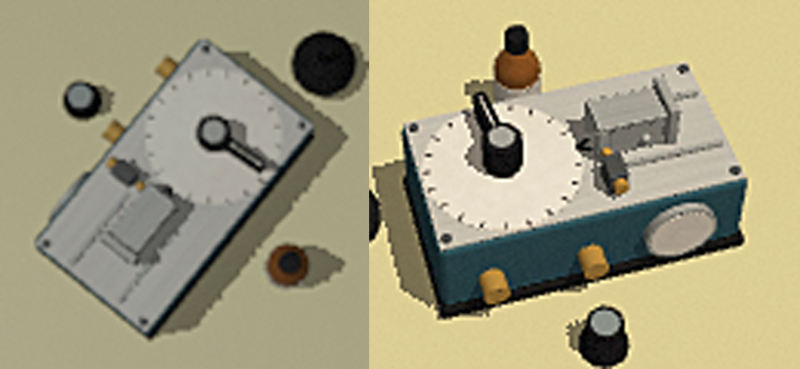

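```bash
cat >> h.py <<'E'
O=np.array([0.5899,-0.0745]); TH=np.radians(142.3)
def reg(p):
    c,s=np.cos(TH),np.sin(TH); d=np.asarray(p)[...,:2]-O; return np.stack([d@[c,s],d@[-s,c]],-1)
def world(x,y):
    c,s=np.cos(TH),np.sin(TH); return O+[x*c-y*s,x*s+y*c]
def delta(target,yaw_deg=None):
    from scipy.spatial.transform import Rotation as Ro
    s=telemetry.observe(); A=Ro.from_euler("xyz",s["tool_rot"]); d=np.array(target)-s["position"]
    print("tcp",s["position"].round(4),"rpy",np.degrees(s["tool_rot"]).round(2),"F",s["force"].round(1),"w",round(s["grip_width"],4),"t",s["clock"])
    print("shift mm",(A.inv().apply(d)*1000).round(1))
    if yaw_deg is not None:
        B=Ro.from_euler("xyz",[np.pi,0,np.radians(yaw_deg)]); print("turn deg",np.degrees((A.inv()*B).as_rotvec()).round(2))
def bar(f,h=(0.092,0.1015)):
    P=cloud(f); q=reg(P); r=np.hypot(q[...,0]+.045,q[...,1])
    m=(P[...,2]>h[0])&(P[...,2]<h[1])&(r>.02)&(r<.054); a=q[m]+[.045,0]
    a=a.mean(0); return m.sum(),np.arctan2(a[1],a[0])
E
python3 - <<'E'
from h import *
for n in("top","scene"):
    f=np.load(n+".npy",allow_pickle=True).item(); print(n,"bar",bar(f)); P=cloud(f); q=reg(P); Z=P[...,2]
    hub=(Z>.1025)&(Z<.109)&(np.hypot(q[...,0]+.045,q[...,1])<.02); print("hub",hub.sum(),q[hub].mean(0),Z[hub].mean())
    roof=(Z>.1)&(Z<.118)&(q[...,0]>.01)&(q[...,0]<.09)&(abs(q[...,1])<.025)
    a=q[roof]; print("lock x",np.percentile(a[:,0],[1,99]),"y",np.percentile(a[:,1],[1,99]),np.median(Z[roof]))
    dk=(abs(Z-.075)<.004)&(abs(q[...,0])<.13)&(abs(q[...,1])<.08); a=q[dk]; print("deck x",np.percentile(a[:,0],[.5,99.5]),"y",np.percentile(a[:,1],[.5,99.5]))
f=np.load("top.npy",allow_pickle=True).item(); P=cloud(f).reshape(-1,3)
A=np.array([.204,-.591]);B=np.array([.611,-.128]);u=(B-A)/np.linalg.norm(B-A);d=P[:,:2]-A;s=d@u;t=d@[-u[1],u[0]]
for k in np.arange(0.1,.62,.05):
    m=(abs(s-k)<.025)&(abs(t)<.1); print(round(k,2),np.nanmax(P[m,2]).round(3),end="; ")
w=world(-.045,0)
th=TH+bar(f)[1]; g=w+.031*np.array([np.cos(th),np.sin(th)]); yaw=np.degrees(th)-180; print("\naxis",w,"grip",g,"yaw",yaw)
delta([*g,.229],yaw)
E
```

```text
top bar (np.int64(45), np.float64(1.6461886354621516))
hub 81 [-0.04500845  0.00117097] 0.10513911024711368
lock x [0.01888203 0.07650203] y [-0.01391732  0.01703666] 0.10727802918976072
deck x [-0.10276995  0.11262674] y [-0.0572424   0.06021503]
scene bar (np.int64(53), np.float64(1.7379509047421342))
hub 115 [-0.04813484 -0.00028726] 0.10617731154097125
lock x [0.0159444  0.07290337] y [-0.01554011  0.0162912 ] 0.10808270674487058
deck x [-0.10655964  0.10909013] y [-0.0588768   0.05846668]
0.1 0.547; 0.15 0.078; 0.2 0.009; 0.25 0.009; 0.3 0.03; 0.35 0.031; 0.4 0.066; 0.45 0.065; 0.5 0.088; 0.55 0.088; 0.6 0.107; 
axis [ 0.62550506 -0.10201872] grip [ 0.60844904 -0.12790485] yaw 56.619661094381314
tcp [ 0.2041 -0.5905  0.2287] rpy [-179.95    0.     19.07] F [-0.   0.1  0.1] w 0.0855 t 0.1
shift mm [ 5.333e+02 -3.051e+02 -1.000e-01]
turn deg [-5.000e-02 -1.000e-02 -3.755e+01]
```

```bash
python3 -m crank '0.032 15 -9 0 0 0 0' 2>&1 | head -3; python3 -m crank '0.032 0.015 -0.009 0 0 0 0;0.032 0.03 -0.017 0 0 0 0;0.032 0.033 -0.019 0 0 0 0;0.032 0.033 -0.019 0 0 0 0;0.032 0.033 -0.019 0 0 0 0;0.032 0.033 -0.019 0 0 0 0;0.032 0.033 -0.019 0 0 0 0;0.032 0.033 -0.019 0 0 0 0' 20; python3 -m crank '0.032 0.033 -0.019 0 0 0 0;0.032 0.033 -0.019 0 0 0 0;0.032 0.033 -0.019 0 0 0 0;0.032 0.033 -0.019 0 0 0 0;0.032 0.033 -0.019 0 0 0 0;0.032 0.033 -0.019 0 0 0 0;0.032 0.033 -0.019 0 0 0 0;0.032 0.025 -0.014 0 0 0 0'; python3 -c "
from h import *
delta([.6090,-.1286,.17],59); print(telemetry.observe()['qpos'].round(2))"
```

```text
invalid input
clock: 0.77
position: [0.3888, -0.3774, 0.2291]
tool_rot: [-3.141, 0.0, 0.333]
force: [0.4, -0.9, -0.9]
grip_width: 0.0318
finger_force: 0.0
clock: 1.43
position: [0.5836, -0.1533, 0.229]
tool_rot: [-3.141, -0.0, 0.335]
force: [0.2, -0.7, -0.9]
grip_width: 0.0323
finger_force: 0.0
tcp [ 0.5836 -0.1533  0.229 ] rpy [-1.7995e+02 -2.0000e-02  1.9180e+01] F [ 0.2 -0.7 -0.9] w 0.0323 t 1.4333
shift mm [ 32.1 -14.9  59. ]
turn deg [-4.000e-02 -3.000e-02 -3.982e+01]
[ 0.28  0.49 -0.17  1.65  0.09  1.   -1.16]
```

```bash
python3 -m crank '0.032 0.032 -0.015 0.02 0 0 0;0.032 0 0 0.02 0 0 -6.5;0.032 0 0 0.019 0 0 -6.5;0.032 0 0 0 0 0 -6.5;0.032 0 0 0 0 0 -6.5;0.032 0 0 0 0 0 -6.5;0.032 0 0 0 0 0 -6.5;0.032 0 0 0 0 0 -1'; python3 - <<'E'
from h import *
delta([.6090,-.1286,.103],59); print(telemetry.observe()['qpos'].round(2))
f=grab_frame("scene"); g=grab_frame("top")
a=cv2.resize(f["pixels"][160:300,210:370],(400,350),interpolation=cv2.INTER_CUBIC)
b=cv2.resize(g["pixels"][145:265,205:342],(400,350),interpolation=cv2.INTER_CUBIC)
save("c2.png",np.hstack([a,b]))
E
```

```text
clock: 2.1
position: [0.6071, -0.132, 0.1698]
tool_rot: [-3.141, 0.0, 1.037]
force: [-0.6, -0.3, -0.6]
grip_width: 0.0319
finger_force: 0.0
tcp [ 0.6071 -0.132   0.1698] rpy [-179.95    0.     59.39] F [-0.6 -0.3 -0.6] w 0.0319 t 2.1
shift mm [ 3.9 -0.  66.8]
turn deg [-0.05  0.    0.39]
[ 0.35  0.6  -0.34  1.65  0.24  0.93 -0.61]
```

View pics/c2.png

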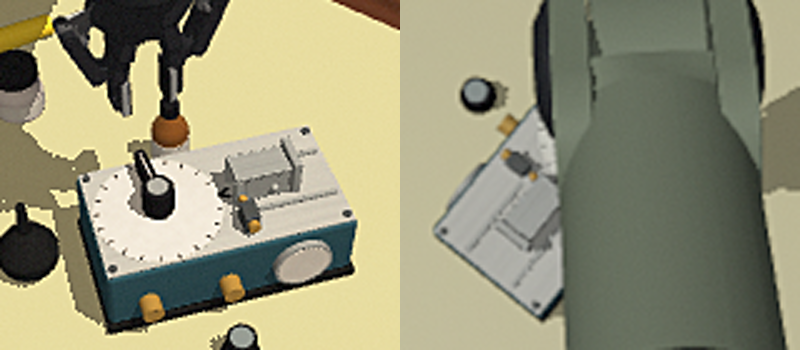

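```bash
python3 -m crank '0.032 0 0 0.015 0 0 0;0.032 0 0 0.015 0 0 0;0.032 0 0 0.012 0 0 0;0.032 0 0 0.01 0 0 0;0.032 0 0 0.008 0 0 0;0.032 0 0 0.006 0 0 0;0.015 0 0 0 0 0 0;0.015 0 0 0 0 0 0'; python3 - <<'E'
from h import *
delta([.6071,-.132,.103],59)
print(bar(grab_frame("scene")))
E
```

```text
clock: 2.87
position: [0.6075, -0.1318, 0.1042]
tool_rot: [-3.141, -0.0, 1.03]
force: [-0.4, -0.7, 0.0]
grip_width: 0.0151
finger_force: 0.0
tcp [ 0.6075 -0.1318  0.1042] rpy [-179.99   -0.     59.04] F [-0.4 -0.7  0. ] w 0.0151 t 2.8667
shift mm [-0.4 -0.2  1.2]
turn deg [-0.01 -0.    0.04]
(np.int64(32), np.float64(1.723322678991656))
```

```bash
python3 -m crank '0.015 0 -0.0012 0 0 0 2;0.015 0 -0.0018 0 0 0 3;0.015 0.0001 -0.0024 0 0 0 4;0.015 0.0001 -0.0024 0 0 0 4;0.015 0.0001 -0.0024 0 0 0 4;0.015 0.0001 -0.0024 0 0 0 4;0.015 0.0001 -0.0024 0 0 0 4;0.015 0.0001 -0.0024 0 0 0 4'; python3 - <<'E'
from h import *
s=telemetry.observe(); y=s["tool_rot"][2]; w=world(-.045,0); d=s["position"][:2]-w; print("r",np.hypot(*d),"ang tcp",np.degrees(np.arctan2(d[1],d[0])-TH)%360,"yaw-ang",np.degrees(y+np.pi-TH),s["moment"],s["qpos"].round(2))
print(np.degrees(bar(grab_frame("scene"))[1]))
E
```

```text
clock: 3.58
position: [0.5956, -0.1195, 0.105]
tool_rot: [3.141, -0.001, 0.521]
force: [0.5, 0.3, -0.5]
grip_width: 0.0152
finger_force: 0.0
r 0.03462851432547292 ang tcp 68.03254546412307 yaw-ang 67.55128396022059 [ 0.02886698 -0.04138194 -0.02172416] [ 0.23  0.65 -0.18  1.74  0.16  0.76 -1.09]
99.95992851522213
```

```bash
python3 - <<'E'
from h import *
f=grab_frame("scene")
save("c3.png",cv2.resize(f["pixels"][190:290,230:363],(798,600),interpolation=cv2.INTER_CUBIC))
E
```

```text
(no output)
```

View pics/c3.png

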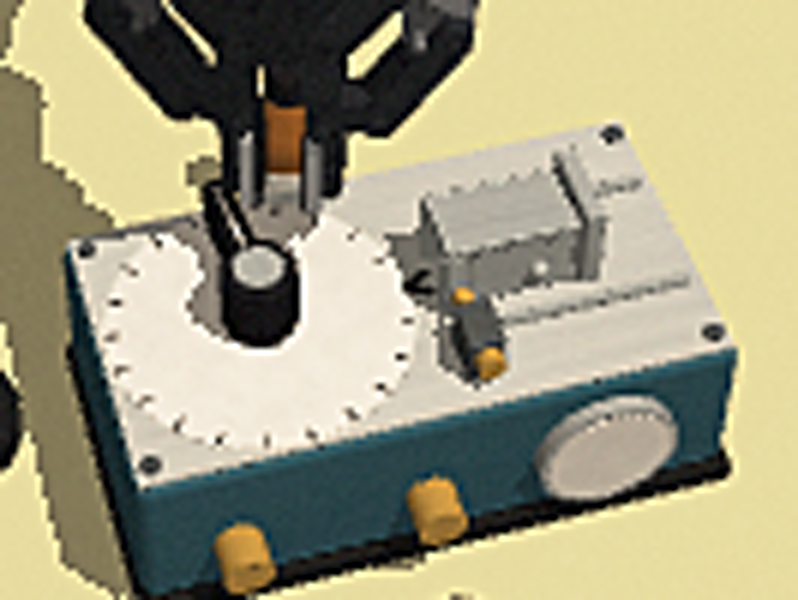

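```bash
python3 - <<'E'
from h import *
f=grab_frame("scene"); P=cloud(f); F=K(f)
s=telemetry.observe(); p=s["position"]
for z in (.075,.086,.1,.12,.14):
    c=f["R"]@np.r_[p[:2],z]+f["t"]; print(z,(c[:2]/c[2]*F+[f["cx"],f["cy"]]).round(1), "crop",((c[:2]/c[2]*F+[f["cx"],f["cy"]]-[230,190])*6).round())
for v in range(206,234,2): print(v,P[v,266:290:2,2].round(3))
E
```

```text
0.075 [276.2 231.7] crop [277. 250.]
0.086 [276.1 228.4] crop [277. 230.]
0.1 [276.1 224.1] crop [276. 205.]
0.12 [275.9 217.8] crop [276. 167.]
0.14 [275.8 211.2] crop [275. 127.]
206 [0.167 0.165 0.165 0.154 0.067 0.077 0.078 0.171 0.174 0.175 0.17  0.161]
208 [0.161 0.161 0.161 0.151 0.065 0.068 0.068 0.067 0.163 0.165 0.164 0.16 ]
210 [0.153 0.154 0.155 0.144 0.065 0.065 0.065 0.061 0.159 0.156 0.158 0.154]
212 [0.    0.15  0.149 0.144 0.059 0.058 0.061 0.144 0.152 0.156 0.151 0.003]
214 [0.004 0.138 0.142 0.143 0.055 0.055 0.056 0.144 0.145 0.143 0.143 0.003]
216 [0.003 0.131 0.136 0.135 0.049 0.05  0.05  0.137 0.141 0.135 0.134 0.002]
218 [0.003 0.124 0.13  0.129 0.042 0.046 0.045 0.132 0.133 0.127 0.127 0.001]
220 [0.099 0.118 0.124 0.125 0.036 0.038 0.04  0.125 0.126 0.121 0.123 0.076]
222 [0.102 0.1   0.118 0.119 0.03  0.076 0.077 0.12  0.119 0.116 0.077 0.075]
224 [0.099 0.099 0.11  0.112 0.077 0.077 0.076 0.112 0.116 0.076 0.078 0.077]
226 [0.102 0.101 0.099 0.076 0.078 0.077 0.076 0.077 0.076 0.077 0.075 0.079]
228 [0.098 0.101 0.099 0.077 0.078 0.079 0.079 0.076 0.077 0.077 0.076 0.078]
230 [0.09  0.101 0.106 0.106 0.106 0.076 0.076 0.079 0.079 0.078 0.078 0.077]
232 [0.084 0.105 0.106 0.106 0.107 0.108 0.104 0.077 0.079 0.078 0.079 0.078]
```

```bash
python3 - <<'E'
from h import *
f=grab_frame("scene"); P=cloud(f)
s=telemetry.observe(); p=s["position"]; y=s["tool_rot"][2]
print(p,s["grip_width"])
for v,u in [(224,270),(224,272),(220,272),(224,280),(224,282),(222,284),(218,282),(214,282)]:
    d=P[v,u]-p; print(v,u,P[v,u].round(4),"tool xy",(d[0]*np.cos(y)+d[1]*np.sin(y)).round(4),(d[0]*np.sin(y)-d[1]*np.cos(y)).round(4),"z",d[2].round(4))
E
```

```text
[ 0.59569425 -0.11951724  0.10473808] 0.014811094914146635
224 270 [ 0.6118 -0.123   0.1126] tool xy 0.0122 0.0111 z 0.0078
224 272 [ 0.6087 -0.1202  0.1116] tool xy 0.0109 0.0071 z 0.0068
220 272 [ 0.6076 -0.1207  0.1228] tool xy 0.0097 0.007 z 0.0181
224 280 [ 0.6004 -0.1054  0.1138] tool xy 0.0112 -0.0099 z 0.0091
224 282 [ 0.5985 -0.1015  0.1147] tool xy 0.0115 -0.0141 z 0.0099
222 284 [ 0.5918 -0.1012  0.1151] tool xy 0.0059 -0.0178 z 0.0104
218 282 [ 0.5975 -0.1022  0.1319] tool xy 0.0102 -0.014 z 0.0271
214 282 [ 0.5995 -0.1007  0.1467] tool xy 0.0128 -0.0143 z 0.042
```

```bash
python3 -m crank '0.032 0.0001 0.0024 0 0 0 -4;0.032 0.0001 0.0024 0 0 0 -4;0.032 0.0001 0.0024 0 0 0 -4;0.032 0.0001 0.0024 0 0 0 -4;0.032 0.0001 0.0024 0 0 0 -4;0.032 0.0001 0.0024 0 0 0 -4;0.032 0.0001 0.0024 0 0 0 -4;0.032 0.0001 0.0018 0 0 0 -3'; python3 -m crank '0.032 0 0 0 0 0 0;0.032 0 0 0.004 0 0 0;0.032 0 0 0.004 0 0 0;0.032 0 0 0.003 0 0 0;0.032 0 0 0.003 0 0 0;0.032 0 0 0.002 0 0 0;0.032 0 0 0 0 0 0;0.032 0 0 0 0 0 0'; cat > st.py <<'E'
from h import *
s=telemetry.observe(); y=s["tool_rot"][2]; w=world(-.045,0); d=s["position"][:2]-w; print("r",np.hypot(*d).round(4),"ang tcp",np.degrees(np.arctan2(d[1],d[0])-TH)%360,"yaw-ang",np.degrees(y+np.pi-TH)%360,s["moment"].round(2),s["qpos"].round(2))
f=grab_frame("scene"); P=cloud(f); print("bar",np.degrees(bar(f)[1]))
e=P-s["position"]; tx=e[...,0]*np.cos(y)+e[...,1]*np.sin(y); ty=e[...,0]*np.sin(y)-e[...,1]*np.cos(y)
v,u=np.mgrid[:420,:560]; dark=f["pixels"].max(-1)<90
for sg in (1,-1):
    m=(abs(tx)<.02)&(ty*sg>s["grip_width"]/2-.002)&(ty*sg<s["grip_width"]/2+.012)&(P[...,2]>.079); 
    print("finger",sg,"n",m.sum(),"lowest z",np.sort(P[m,2])[:12].round(3))
E
python3 st.py
```

```text
clock: 4.45
position: [0.6089, -0.1328, 0.1044]
tool_rot: [3.141, -0.0, 1.071]
force: [1.2, -0.7, 0.6]
grip_width: 0.0319
finger_force: 0.0
clock: 5.12
position: [0.6085, -0.1321, 0.0881]
tool_rot: [-3.141, 0.0, 1.066]
force: [0.3, -0.3, 0.2]
grip_width: 0.0321
finger_force: 0.0
r 0.0346 ang tcp 98.30853427686384 yaw-ang 98.77171166136499 [-0.   -0.01 -0.01] [ 0.33  0.7  -0.32  1.7   0.29  0.78 -0.63]
bar 96.42006092470763
finger 1 n 561 lowest z [0.079 0.079 0.08  0.08  0.08  0.095 0.096 0.096 0.097 0.097 0.1   0.1  ]
finger -1 n 632 lowest z [0.079 0.08  0.08  0.08  0.093 0.094 0.095 0.095 0.095 0.098 0.098 0.098]
```

```bash
python3 -m crank '0.032 0 0 0.003 0 0 0;0.032 0 0 0.003 0 0 0;0.032 0 0 0.002 0 0 0;0.032 0 0 0.001 0 0 0;0.014 0 0 0 0 0 0;0.014 0 0 0 0 0 0;0.014 0 0 0 0 0 0;0.014 0 0 0 0 0 0'; python3 st.py
```

```text
clock: 5.83
position: [0.6088, -0.1324, 0.0793]
tool_rot: [3.141, -0.0, 1.066]
force: [2.2, -0.4, -1.9]
grip_width: 0.014
finger_force: 1.2
r 0.0347 ang tcp 98.92071742660329 yaw-ang 98.76077381856113 [-0.2  -0.46  0.01] [ 0.33  0.72 -0.31  1.71  0.3   0.77 -0.63]
bar 97.70425375795507
finger 1 n 503 lowest z [0.079 0.079 0.079 0.08  0.086 0.089 0.09  0.09  0.091 0.091 0.091 0.091]
finger -1 n 693 lowest z [0.087 0.088 0.089 0.09  0.092 0.092 0.092 0.092 0.093 0.093 0.093 0.094]
```

```bash
python3 -m crank '0.014 0 -0.0012 0 0 0 2;0.014 0 -0.0018 0 0 0 3;0.014 0.0001 -0.0024 0 0 0 4;0.014 0.0001 -0.0024 0 0 0 4;0.014 0.0001 -0.0024 0 0 0 4;0.014 0.0001 -0.0024 0 0 0 4;0.014 0.0001 -0.0024 0 0 0 4;0.014 0.0001 -0.0024 0 0 0 4'; python3 st.py
```

```text
clock: 6.55
position: [0.597, -0.1207, 0.0797]
tool_rot: [3.14, -0.002, 0.556]
force: [4.6, -3.2, -0.7]
grip_width: 0.0142
finger_force: 2.6
r 0.0341 ang tcp 70.93360994688004 yaw-ang 69.55662658744009 [-0.59 -1.16 -0.05] [ 0.23  0.69 -0.18  1.75  0.17  0.72 -1.06]
bar 69.35140015198894
finger 1 n 540 lowest z [0.079 0.081 0.091 0.091 0.092 0.093 0.095 0.095 0.095 0.095 0.096 0.097]
finger -1 n 641 lowest z [0.079 0.083 0.085 0.086 0.086 0.087 0.088 0.088 0.088 0.09  0.091 0.091]
```

```bash
python3 -m crank '0.014 0.0001 -0.0024 0 0 0 4;0.014 0.0001 -0.0024 0 0 0 4;0.014 0.0001 -0.0024 0 0 0 4;0.014 0.0001 -0.0024 0 0 0 4;0.014 0.0001 -0.0024 0 0 0 4;0.014 0.0001 -0.0024 0 0 0 4;0.014 0.0001 -0.0024 0 0 0 4;0.014 0.0001 -0.0024 0 0 0 4'; python3 st.py
```

```text
clock: 7.27
position: [0.5914, -0.1028, 0.0795]
tool_rot: [3.141, -0.001, -0.001]
force: [3.1, -4.2, -1.0]
grip_width: 0.0139
finger_force: 2.3
r 0.0341 ang tcp 39.06025644228043 yaw-ang 37.61867597057296 [-0.99 -0.61  0.03] [ 0.09  0.67 -0.03  1.78  0.03  0.69 -1.53]
bar 30.661511959636794
finger 1 n 575 lowest z [0.09  0.09  0.093 0.096 0.097 0.098 0.099 0.099 0.099 0.099 0.099 0.099]
finger -1 n 603 lowest z [0.079 0.084 0.085 0.086 0.088 0.089 0.089 0.089 0.09  0.09  0.091 0.092]
```

```bash
python3 -m crank '0.014 0.0001 -0.0024 0 0 0 4;0.014 0.0001 -0.0024 0 0 0 4;0.014 0.0001 -0.0024 0 0 0 4;0.014 0.0001 -0.0024 0 0 0 4;0.014 0.0001 -0.0024 0 0 0 4;0.014 0.0001 -0.0024 0 0 0 4;0.014 0.0001 -0.0024 0 0 0 4;0.014 0.0001 -0.0024 0 0 0 4'; python3 st.py; python3 -c "
from h import *
delta([*world(-.011,0),.0795],-37.7)"
```

```text
clock: 7.98
position: [0.5961, -0.0845, 0.0793]
tool_rot: [3.141, 0.0, -0.558]
force: [-0.5, -2.9, 0.1]
grip_width: 0.0143
finger_force: 1.4
r 0.0342 ang tcp 6.846344645838679 yaw-ang 5.700372290014753 [-0.75 -0.01  0.03] [-0.04  0.68  0.12  1.78 -0.12  0.69 -1.98]
bar -10.199294298125047
finger 1 n 449 lowest z [0.097 0.097 0.098 0.099 0.1   0.101 0.101 0.102 0.103 0.104 0.106 0.107]
finger -1 n 546 lowest z [0.08  0.08  0.083 0.083 0.084 0.085 0.086 0.088 0.089 0.089 0.089 0.091]
tcp [ 0.5964 -0.0838  0.0792] rpy [ 1.7999e+02  1.0000e-02 -3.2280e+01] F [ 1.  -3.8  1.2] w 0.014 t 8.0333
shift mm [ 0.5 -3.4 -0.3]
turn deg [0.01 0.01 5.42]
```

```bash
python3 -m crank '0.014 0.0001 -0.0012 0 0 0 2;0.014 0.0001 -0.0012 0 0 0 2;0.014 0 -0.001 0 0 0 1.4;0.014 0 0 0 0 0 0;0.009 0 0 0 0 0 0;0.006 0 0 0 0 0 0;0.006 0 0 0 0 0 0;0.006 0 0 0 0 0 0' 20; python3 st.py; python3 - <<'E'
from h import *
delta([*world(-.011,0),.0795],-37.7)
g=grab_frame("top"); f=grab_frame("scene"); save("c4.png",cv2.resize(f["pixels"][190:290,230:363],(798,600),interpolation=cv2.INTER_CUBIC))
E
```

```text
clock: 8.7
position: [0.5979, -0.0815, 0.0792]
tool_rot: [3.141, 0.001, -0.651]
force: [-5.2, -2.9, 4.2]
grip_width: 0.0096
finger_force: 19.5
r 0.0344 ang tcp 1.0255499122693852 yaw-ang 0.4001835379581654 [-0.74  0.86 -0.24] [-0.06  0.69  0.14  1.78 -0.14  0.69 -2.06]
bar -15.41055837545204
finger 1 n 450 lowest z [0.096 0.098 0.099 0.099 0.099 0.099 0.1   0.1   0.101 0.102 0.102 0.104]
finger -1 n 537 lowest z [0.08  0.08  0.08  0.081 0.081 0.082 0.083 0.084 0.084 0.086 0.086 0.086]
tcp [ 0.5979 -0.0815  0.0792] rpy [ 1.7997e+02  4.0000e-02 -3.7300e+01] F [-3.5 -3.2  4. ] w 0.0099 t 8.75
shift mm [ 0.4 -0.6 -0.3]
turn deg [0.03 0.04 0.4 ]
```

View pics/c4.png

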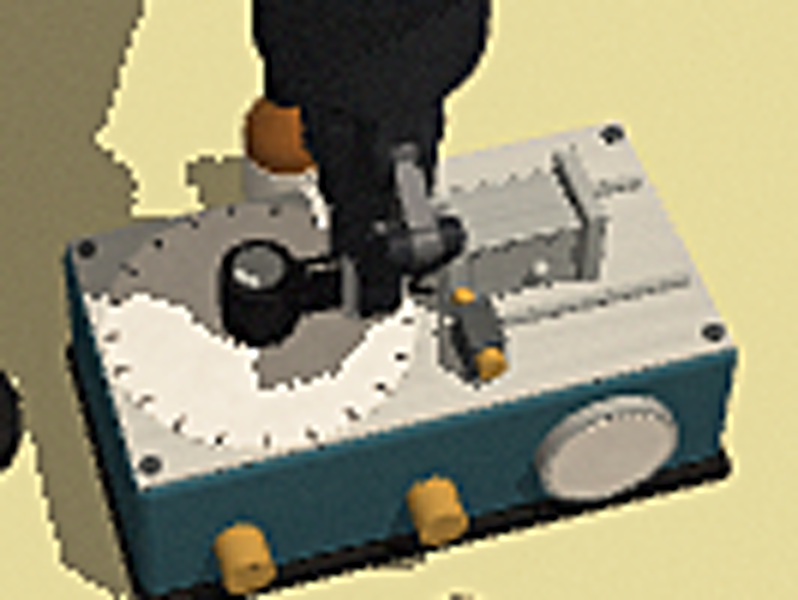

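```bash
python3 -m crank '0.02 0 0 0 0 0 0;0.03 0 0 0 0 0 0;0.03 0 0 -0.005 0 0 0;0.03 0 0 -0.015 0 0 0;0.03 0 0 -0.02 0 0 0;0.03 0 0 -0.02 0 0 0;0.03 0 0 -0.02 0 0 0;0.03 0 0 0 0 0 0'; python3 -m crank '0 -0.015 0 0 0 0 0;0 -0.02 0 0 0 0 0;0 -0.02 0 0 0 0 0;0 -0.02 0 0 0 0 0;0 -0.02 0 0 0 0 0;0 -0.02 0 0 0 0 0;0 -0.01 0 0 0 0 0;0 0 0 0 0 0 0'; python3 - <<'E'
from h import *
f=grab_frame("scene"); g=grab_frame("top")
for n,x in(("scene",f),("top",g)):
    print(n,bar(x)); P=cloud(x); q=reg(P); Z=P[...,2]
    for z0,z1,nm in((.0925,.1015,"bar"),):
        m=(Z>z0)&(Z<z1)&(np.hypot(q[...,0]+.045,q[...,1])<.056)&(q[...,0]>-.025); a=q[m]; print(m.sum(),np.degrees(np.arctan2(*(np.linalg.svd(a-a.mean(0))[2][0][::-1]))),a.mean(0),np.percentile(a[:,0],[2,98]),np.percentile(a[:,1],[2,98]))
delta([*world(.11,0),.13],-37.7)
a=cv2.resize(f["pixels"][190:290,230:330],(400,400),interpolation=cv2.INTER_CUBIC)
b=cv2.resize(g["pixels"][155:245,220:310],(400,400),interpolation=cv2.INTER_CUBIC)
save("c5.png",np.hstack([a,b]))
E
```

```text
clock: 9.52
position: [0.6002, -0.0813, 0.1632]
tool_rot: [-3.138, -0.004, -0.651]
force: [0.9, 0.7, 0.1]
grip_width: 0.0301
finger_force: 0.0
clock: 10.18
position: [0.4979, -0.0041, 0.1594]
tool_rot: [-3.141, 0.001, -0.649]
force: [0.1, -1.2, -0.1]
grip_width: 0.0003
finger_force: 0.0
scene (np.int64(73), np.float64(-0.04254017142277533))
69 178.36865268035348 [-0.01276289 -0.00127891] [-0.02478832 -0.00061657] [-0.00569023  0.0056267 ]
top (np.int64(44), np.float64(0.0031314742982480595))
44 -2.5071346118811646 [-0.01017879  0.00010904] [-0.02326418  0.0028255 ] [-0.00476933  0.00471809]
tcp [ 0.4997 -0.0055  0.1594] rpy [-1.7997e+02 -4.0000e-02 -3.7300e+01] F [ 1.4 -0.9 -0.1] w 0.0001 t 10.2833
shift mm [ 3.6 -0.6 29.4]
turn deg [-0.03 -0.04  0.4 ]
```

View pics/c5.png

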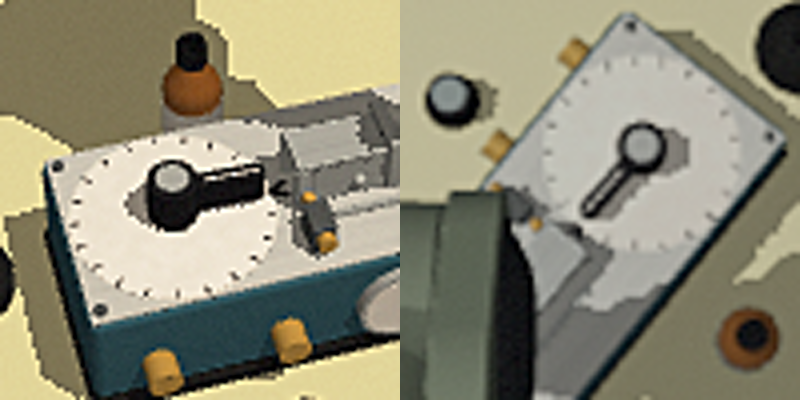

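The bar stands on the mark (about -0.03 rad, from both views), the lock is open and the fingers are behind it. I'll go down behind the plate.

```bash
python3 -m crank '0 0 0 0.015 0 0 0;0 0 0 0.015 0 0 0;0 0 0 0.015 0 0 0;0 0 0 0.012 0 0 0;0 0 0 0.008 0 0 0;0 0 0 0.006 0 0 0;0 0 0 0.003 0 0 0;0 0 0 0 0 0 0'; python3 - <<'E'
from h import *
delta([*world(.09,0),.085],-37.7)
f=grab_frame("scene"); print(bar(f)); P=cloud(f);q=reg(P);m=(P[...,2]>.08)&(P[...,2]<.13)&(abs(q[...,1])<.02)&(q[...,0]>.085)&(q[...,0]<.13)
print(np.sort(P[m,2])[:10].round(3), np.percentile(q[m][:,0],[2,10,50]))
save("c6.png",cv2.resize(f["pixels"][190:290,250:383],(798,600),interpolation=cv2.INTER_CUBIC))
E
```

```text
clock: 10.95
position: [0.4991, -0.0057, 0.0849]
tool_rot: [3.141, 0.0, -0.652]
force: [-0.2, 1.0, 0.3]
grip_width: 0.0002
finger_force: 0.0
tcp [ 0.4991 -0.0057  0.0849] rpy [ 1.7998e+02  1.0000e-02 -3.7350e+01] F [-0.2  1.   0.3] w 0.0002 t 10.95
shift mm [23.9 -1.  -0.1]
turn deg [0.02 0.01 0.35]
(np.int64(66), np.float64(-0.0413573962369116))
[0.08  0.087 0.09  0.091 0.092 0.092 0.094 0.094 0.095 0.095] [0.10368412 0.10410209 0.10768939]
```

View pics/c6.png

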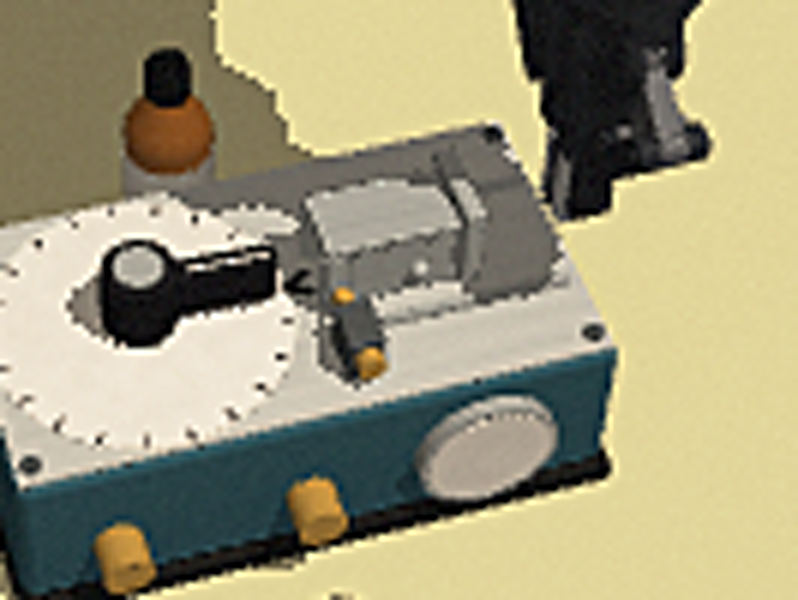

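```bash
python3 - <<'E'
from h import *
f=grab_frame("scene"); g=grab_frame("top")
for n,x in(("scene",f),("top",g)):
    P=cloud(x);q=reg(P);Z=P[...,2];L=x["pixels"].astype(int).max(-1)
    hub=(Z>.1025)&(Z<.109)&(np.hypot(q[...,0]+.045,q[...,1])<.02); v,u=np.where(hub); h=reg(np.mean([ray(x,a,b,.105) for a,b in zip(u,v)],0))
    m=(abs(Z-.077)<.006)&(abs(q[...,0]-.011)<.009)&(abs(q[...,1])<.009)&(L<70); v,u=np.where(m); print(n,list(zip(u,v))[:40])
    if len(u): k=reg(np.mean([ray(x,a,b,.075) for a,b in zip(u,v)],0))
    b=(Z>.0925)&(Z<.1015)&(q[...,0]>-.025)&(q[...,0]<.008)&(abs(q[...,1])<.012); v,u=np.where(b); t=reg(np.mean([ray(x,a,c,.099) for a,c in zip(u,v)],0))
    an=lambda p:np.arctan2(p[1]-h[1],p[0]-h[0]); print(n,"hub",h,"mark",k,an(k),"bar",t,an(t),"rel",an(t)-an(k))
    print(L[m])
E
```

```text
scene [(np.int64(299), np.int64(235)), (np.int64(300), np.int64(235)), (np.int64(301), np.int64(235)), (np.int64(298), np.int64(236)), (np.int64(299), np.int64(236)), (np.int64(300), np.int64(236)), (np.int64(297), np.int64(237)), (np.int64(298), np.int64(237)), (np.int64(299), np.int64(237)), (np.int64(298), np.int64(238)), (np.int64(299), np.int64(238)), (np.int64(300), np.int64(238)), (np.int64(301), np.int64(238)), (np.int64(302), np.int64(238))]
scene hub [-0.04806156  0.0006833 ] mark [0.01208827 0.00428536] 0.059813391093831526 bar [-0.01212172 -0.00132633] -0.05585839728625701 rel -0.11567178838008854
[58  0 52 54  2 62 33  0 35 22  0  1  0 56]
top [(np.int64(258), np.int64(206)), (np.int64(259), np.int64(206)), (np.int64(260), np.int64(206)), (np.int64(258), np.int64(207)), (np.int64(259), np.int64(207)), (np.int64(260), np.int64(207)), (np.int64(260), np.int64(208))]
top hub [-0.04381577  0.00160223] mark [0.01118336 0.00076135] -0.015287719792037411 bar [-0.01129914  0.00048471] -0.03435402641923589 rel -0.01906630662719848
[62 40 43 60 44 19 42]
```

```bash
python3 - <<'E'
from h import *
f=np.load("scene.npy",allow_pickle=True).item(); g=np.load("top.npy",allow_pickle=True).item()
for n,x,pts in(("scene",f,[(332,212.2),(348.8,245.2),(244.8,231.2),(255,267.2)]),("top",g,[(272,160.6),(303.5,186),(219,224.3),(251.5,249.7)])):
    L=x["pixels"].astype(float).mean(-1)
    for u,v in pts:
        a,b=int(round(u)),int(round(v)); w=L[b-3:b+4,a-3:a+4]; k=np.clip(np.median(w)-15-w,0,None); yy,xx=np.mgrid[b-3:b+4,a-3:a+4]
        c=((k*xx).sum()/k.sum(),(k*yy).sum()/k.sum()); print(n,np.round(c,1),(reg(ray(x,*c,.075))*1000).round(1),(reg(ray(x,u-.5,v-.5,.075))*1000).round(1))
# mark, with bar away (first pictures): darkness centroid
    P=cloud(x);q=np.array([[reg(ray(x,u,v,.075)) for u in range(230,330)] for v in range(180,260)]); L2=L[180:260,230:330]
    m=(abs(q[...,0]-.012)<.012)&(abs(q[...,1])<.01); 
    for thr in(60,90): mm=m&(L2<thr); print(thr,mm.sum(),(q[mm]*1000).round(0).tolist()[:25])
E
```

```text
scene [331.6 211.9] [104.9  53.6] [105.1  54.4]
scene [348.9 245.6] [105.4 -48.3] [105.  -45.8]
scene [243.8 231.3] [-99.7  52.9] [-98.2  54.3]
scene [254.4 267.7] [-100.   -47.8] [-99.3 -45.5]
60 16 [[13.0, 9.0], [15.0, 8.0], [17.0, 8.0], [10.0, 7.0], [12.0, 6.0], [14.0, 6.0], [7.0, 5.0], [9.0, 4.0], [11.0, 4.0], [8.0, 2.0], [10.0, 1.0], [12.0, 0.0], [14.0, -0.0], [16.0, -1.0], [22.0, -5.0], [23.0, -8.0]]
90 37 [[22.0, 9.0], [13.0, 9.0], [15.0, 8.0], [17.0, 8.0], [21.0, 7.0], [23.0, 6.0], [10.0, 7.0], [12.0, 6.0], [14.0, 6.0], [20.0, 4.0], [22.0, 3.0], [7.0, 5.0], [9.0, 4.0], [11.0, 4.0], [15.0, 3.0], [19.0, 1.0], [21.0, 1.0], [6.0, 2.0], [8.0, 2.0], [10.0, 1.0], [12.0, 0.0], [14.0, -0.0], [16.0, -1.0], [19.0, -1.0], [21.0, -2.0]]
top [271.6 159.9] [-99.7 -49.1] [-99.3 -49. ]
top [305.1 187.7] [-97.7  59.9] [-98.7  52.4]
top [218.7 224.5] [108.1 -49.2] [107.2 -50.7]
top [253.3 251.6] [106.6  59.6] [105.5  51.4]
60 7 [[12.0, -3.0], [10.0, -1.0], [8.0, 1.0], [14.0, -1.0], [12.0, 1.0], [10.0, 3.0], [12.0, 4.0]]
90 22 [[14.0, -10.0], [13.0, -8.0], [11.0, -6.0], [10.0, -4.0], [8.0, -2.0], [15.0, -6.0], [13.0, -5.0], [12.0, -3.0], [10.0, -1.0], [8.0, 1.0], [15.0, -3.0], [14.0, -1.0], [12.0, 1.0], [10.0, 3.0], [14.0, 3.0], [12.0, 4.0], [11.0, 6.0], [9.0, 8.0], [14.0, 6.0], [13.0, 8.0], [11.0, 10.0], [15.0, 10.0]]
```

```bash
python3 - <<'E'
from h import *
for n in("scene","top"):
    x=grab_frame(n); F=K(x); L=x["pixels"].astype(np.float32).mean(-1)
    # rectify bar's top plane z=.099: 0.5 mm grid in regulator axes
    xs=np.arange(-.07,.010,.0005); ys=np.arange(-.016,.0161,.0005)
    W=np.array([[np.r_[world(a,b),.099] for a in xs] for b in ys]); c=W@np.array(x["R"]).T+np.array(x["t"])
    u=(c[...,0]/c[...,2]*F+x["cx"]).astype(np.float32); v=(c[...,1]/c[...,2]*F+x["cy"]).astype(np.float32)
    im=cv2.remap(x["pixels"],u,v,cv2.INTER_CUBIC); save("r_"+n+".png",cv2.resize(im[::-1],None,fx=5,fy=4,interpolation=cv2.INTER_CUBIC))
    I=im.astype(float).mean(-1)
    for a in np.arange(-.03,.006,.003):
        k=np.argmin(abs(xs-a)); print(n,round(a,3),I[::3,k-1:k+2].mean(1).astype(int).tolist())
a,b=cv2.imread("pics/r_scene.png"),cv2.imread("pics/r_top.png"); cv2.imwrite("pics/r.png",np.vstack([a,b])); print(a.shape)
E
```

```text
scene -0.03 [0, 0, 17, 19, 20, 22, 19, 10, 13, 19, 27, 62, 113, 96, 30, 67, 183, 250, 245, 227, 225, 224]
scene -0.027 [15, 6, 8, 16, 17, 14, 16, 20, 16, 10, 1, 96, 226, 158, 5, 75, 235, 252, 228, 223, 223, 222]
scene -0.024 [7, 1, 12, 18, 23, 22, 14, 12, 16, 3, 27, 133, 183, 66, 0, 63, 175, 229, 237, 227, 223, 222]
scene -0.021 [0, 3, 22, 16, 15, 24, 22, 12, 9, 14, 62, 138, 132, 49, 34, 110, 196, 243, 241, 223, 220, 221]
scene -0.018 [0, 12, 17, 19, 18, 19, 24, 21, 15, 12, 5, 56, 142, 113, 8, 69, 214, 251, 230, 222, 221, 220]
scene -0.015 [20, 6, 15, 20, 22, 16, 7, 8, 13, 0, 28, 166, 226, 76, 7, 144, 254, 249, 228, 229, 225, 222]
scene -0.012 [2, 4, 16, 18, 19, 20, 18, 13, 9, 4, 72, 176, 144, 13, 19, 142, 232, 242, 167, 126, 192, 233]
scene -0.009 [0, 9, 20, 23, 21, 18, 16, 14, 7, 24, 93, 157, 133, 79, 85, 160, 221, 251, 249, 205, 165, 184]
scene -0.006 [0, 2, 8, 15, 16, 18, 18, 19, 21, 5, 4, 91, 149, 58, 0, 119, 249, 248, 221, 209, 195, 185]
scene -0.003 [161, 112, 76, 31, 7, 0, 3, 9, 13, 6, 80, 205, 175, 26, 28, 164, 237, 205, 185, 185, 185, 191]
scene -0.0 [47, 55, 119, 190, 219,
[... 893 characters left out ...]
2 [191, 191, 191, 190, 192, 197, 198, 171, 94, 67, 111, 133, 95, 21, 15, 69, 114, 125, 120, 110, 131, 168]
top -0.009 [190, 190, 191, 191, 193, 197, 193, 155, 77, 55, 113, 134, 75, 10, 25, 80, 120, 129, 122, 117, 141, 179]
top -0.006 [190, 190, 190, 190, 192, 196, 189, 139, 62, 55, 106, 114, 57, 10, 34, 90, 121, 123, 116, 124, 151, 184]
top -0.003 [190, 191, 191, 191, 192, 199, 189, 143, 77, 75, 137, 141, 78, 22, 27, 73, 112, 135, 148, 164, 181, 194]
top -0.0 [191, 191, 187, 186, 189, 197, 194, 167, 107, 63, 75, 77, 22, 0, 43, 110, 159, 180, 190, 199, 197, 190]
top 0.003 [195, 190, 179, 172, 181, 191, 203, 201, 178, 150, 113, 81, 74, 111, 161, 187, 199, 201, 194, 191, 191, 187]
(260, 800, 3)
```

View pics/r.png

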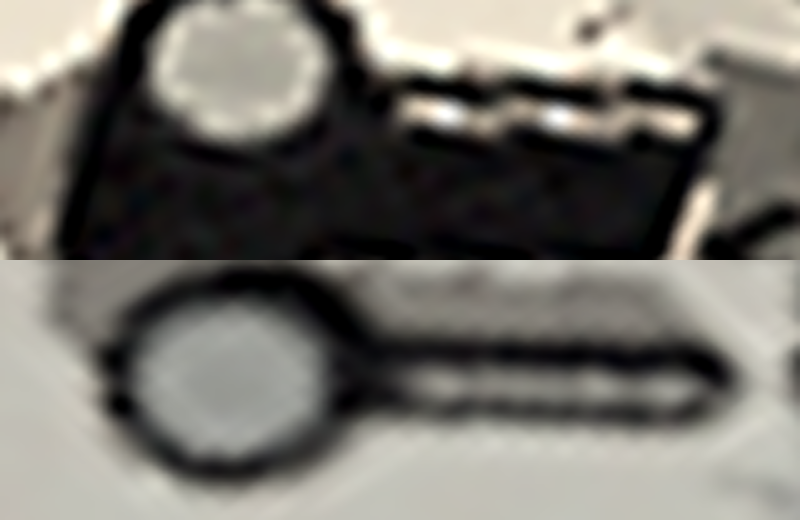

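The bar angle comes out at -0.03 ± 0.01 rad in both rectified views, well within tolerance. Now I'll push the lock.

```bash
python3 -m crank '0 0.005 0 0 0 0 0;0 0.006 0 0 0 0 0;0 0.005 0 0 0 0 0;0 0.003 0 0 0 0 0;0 0.002 0 0 0 0 0;0 0.002 0 0 0 0 0;0 0.002 0 0 0 0 0;0 0.002 0 0 0 0 0'; python3 -m crank '0 0.002 0 0 0 0 0;0 0.002 0 0 0 0 0;0 0.002 0 0 0 0 0;0 0.002 0 0 0 0 0;0 0.002 0 0 0 0 0;0 0.002 0 0 0 0 0;0 0.002 0 0 0 0 0;0 0.002 0 0 0 0 0'; python3 -c "
from h import *
s=telemetry.observe(); print(reg(s['position']),s['moment'].round(2))"
```

```text
clock: 11.87
position: [0.5205, -0.0219, 0.0852]
tool_rot: [3.142, 0.0, -0.652]
force: [0.3, -0.3, -0.1]
grip_width: -0.0004
finger_force: 0.0
clock: 12.53
position: [0.5332, -0.0316, 0.0852]
tool_rot: [3.141, 0.0, -0.652]
force: [-3.2, 1.1, 2.2]
grip_width: 0.0004
finger_force: 1.4
[0.07106995 0.00073144] [ 0.29  0.55 -0.02]
```

```bash
python3 -m crank '0 0.002 0 0 0 0 0;0 0.002 0 0 0 0 0;0 0.002 0 0 0 0 0;0 0.002 0 0 0 0 0;0 0.002 0 0 0 0 0;0 0.001 0 0 0 0 0;0 0.001 0 0 0 0 0;0 0.001 0 0 0 0 0'; python3 - <<'E'
from h import *
s=telemetry.observe(); print(reg(s['position']),s['moment'].round(2))
x=grab_frame("scene");P=cloud(x);q=reg(P);m=(abs(P[...,2]-.1075)<.004)&(abs(q[...,1])<.02)&(q[...,0]>-.03)&(q[...,0]<.05);print(np.percentile(q[m][:,0],[2,98]))
E
```

```text
clock: 13.2
position: [0.5432, -0.0394, 0.0851]
tool_rot: [3.141, 0.001, -0.652]
force: [-6.8, 2.7, 4.3]
grip_width: 0.0002
finger_force: 3.8
[0.05846604 0.00077191] [ 0.6   1.44 -0.02]
[-0.00851969  0.04586956]
```

```bash
python3 -m crank '0 0.001 0 0 0 0 0;0 0.001 0 0 0 0 0;0 0.001 0 0 0 0 0;0 0.001 0 0 0 0 0;0 0.001 0 0 0 0 0;0 0.001 0 0 0 0 0;0 0 0 0 0 0 0;0 0 0 0 0 0 0'; cat > lk.py <<'E'
from h import *
s=telemetry.observe(); print(reg(s['position']),s['force'].round(1),s['moment'].round(2))
x=grab_frame("scene");P=cloud(x);q=reg(P);m=(abs(P[...,2]-.1075)<.004)&(abs(q[...,1])<.02)&(q[...,0]>-.026)&(q[...,0]<.05);print(np.percentile(q[m][:,0],[2,98]), "travel",.0159-np.percentile(q[m][:,0],2))
E
python3 lk.py
```

```text
clock: 13.92
position: [0.5486, -0.0432, 0.0852]
tool_rot: [-3.141, -0.001, -0.652]
force: [0.5, 0.5, 0.4]
grip_width: -0.0002
finger_force: 0.2
[0.05181285 0.00048097] [0.5 0.5 0.4] [ 0.03  0.09 -0.04]
[-0.01540579  0.04641759] travel 0.031305788796210494
```

```bash
python3 -m crank '0 0.001 0 0 0 0 0;0 0.001 0 0 0 0 0;0 0.0005 0 0 0 0 0;0 0.0005 0 0 0 0 0;0 0 0 0 0 0 0;0 0 0 0 0 0 0;0 0 0 0 0 0 0;0 0 0 0 0 0 0'; python3 lk.py
```

```text
clock: 14.63
position: [0.5506, -0.0449, 0.0852]
tool_rot: [3.142, -0.0, -0.652]
force: [0.6, 0.4, -0.1]
grip_width: 0.0003
finger_force: 0.0
[0.04916812 0.00056803] [ 0.6  0.4 -0.1] [ 0.01  0.03 -0.01]
[-0.01809279  0.04377084] travel 0.03399278992350356
```

```bash
python3 -m crank '0 0.0005 0 0 0 0 0;0 0.0005 0 0 0 0 0;0 0.0005 0 0 0 0 0;0 0.0005 0 0 0 0 0;0 0 0 0 0 0 0;0 0 0 0 0 0 0;0 0 0 0 0 0 0;0 0 0 0 0 0 0'; python3 lk.py
```

```text
clock: 15.35
position: [0.5519, -0.0458, 0.0851]
tool_rot: [3.141, 0.001, -0.651]
force: [-3.7, 3.8, 2.2]
grip_width: 0.0
finger_force: 2.8
[0.04767483 0.00053371] [-3.7  3.8  2.2] [ 0.68  0.9  -0.1 ]
[-0.01939319  0.0428682 ] travel 0.03529318821677199
```

Now in firm contact at about 35–36 mm. One small push more, then back off and lift.

```bash
python3 -m crank '0 0.0005 0 0 0 0 0;0 0.0005 0 0 0 0 0;0 0 0 0 0 0 0;0 0 0 0 0 0 0;0 0 0 0 0 0 0;0 0 0 0 0 0 0;0 0 0 0 0 0 0;0 0 0 0 0 0 0'; python3 lk.py; python3 -m crank '0 -0.002 0 0 0 0 0;0 -0.01 0 0 0 0 0;0 -0.015 0 0 0 0 0;0 -0.015 0 0 0 0 0;0 0 0 -0.02 0 0 0;0 0 0 -0.03 0 0 0;0 0 0 -0.03 0 0 0;0 0 0 0 0 0 0'; python3 lk.py; python3 - <<'E'
from h import *
f=grab_frame("scene"); g=grab_frame("top"); print(bar(f))
a=cv2.resize(f["pixels"][190:290,240:340],(400,400),interpolation=cv2.INTER_CUBIC)
b=cv2.resize(g["pixels"][155:245,220:310],(400,400),interpolation=cv2.INTER_CUBIC)
save("c8.png",np.hstack([a,b]))
E
```

```text
clock: 16.07
position: [0.552, -0.0458, 0.0851]
tool_rot: [3.141, 0.002, -0.651]
force: [-9.8, 7.8, 8.0]
grip_width: -0.0001
finger_force: 5.8
[0.04756149 0.00052003] [-9.8  7.8  8. ] [ 1.33  1.88 -0.05]
[-0.01921987  0.04240399] travel 0.035119873919458665
clock: 16.78
position: [0.5216, -0.0212, 0.1699]
tool_rot: [-3.137, -0.005, -0.652]
force: [1.5, 0.4, 1.1]
grip_width: 0.0003
finger_force: 0.0
[ 0.08669805 -0.00040651] [1.5 0.4 1.1] [ 0.01 -0.11  0.02]
[-0.01857611  0.03439142] travel 0.03447611058689255
(np.int64(61), np.float64(-0.17896753466302898))
```

View pics/c8.png

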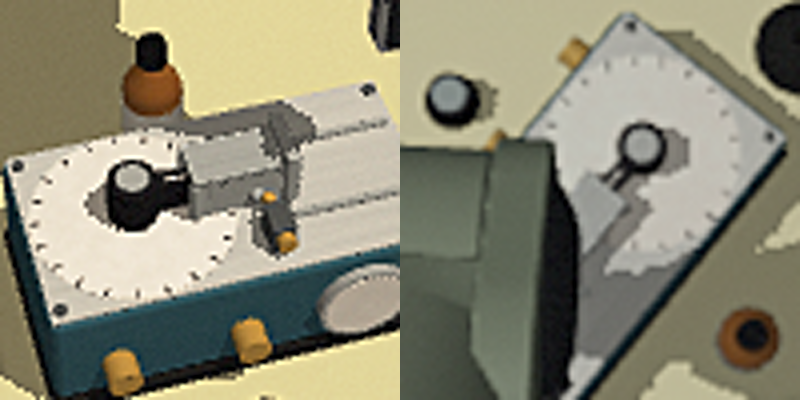

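The lock covers the bar and stays home by itself (roof at about (235,160) in the left view). The end stop was felt firmly at about 15 N, and the bystanders beside it are in place.

```bash
python3 lk.py; python3 -c "
from h import *
print(bot.job_done())"
```

```text
[0.08849778 0.00074792] [1.  0.4 0.1] [-0.04 -0.01 -0.  ]
[-0.01859222  0.03329017] travel 0.03449222144385084
the job is handed in; nothing more can be done
None
```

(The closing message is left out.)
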